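# Take the barcode scanner from its stand and aim it at the orange carton

### The arm

A 6-joint arm with a two-finger parallel gripper is mounted at the origin on a cart in front of the work surface, level with it; the furniture and walls round the work are solid. World frame = base frame: x ahead of the robot, y to its left, z up, the work surface at z = 0. Lengths are in m, angles in rad, forces in N, time in s.
With the tool pointing down it reaches from about 0.425 to 0.95 m from the base axis. Payload 14.7 kg.
Tool frame: the origin (TCP) lies between the finger pads; the fingertips stand 19 mm ahead of it and the grasp point (between the pads) is the TCP; z points along the fingers, y is the line along which they close (so a half turn about z gives the same grasp; the last joint's range is limited). The gripper opens to 85 mm and grips with 20 to 120 N. Pads are 22 mm wide; open, the fingers measure 114 mm over their backs; the gripper's body (76 mm by 85 mm) begins 54 mm behind the grasp point. The pads swing forward as they close: fully open they stand 13 mm farther back than shut.
Start: joints at [1.134, 0.48, 1.596, -0, 1.065, -0.047], TCP at [0.247, 0.601, 0.25] pointing down, gripper open.
Joint ranges: [-2.75, 2.75], [-0.82, 2.05], [0.23, 2.67], [-1.56, 4.7], [0.09, 2.69], [-2.92, 2.92]. Speed limits (rad/s): [1.89, 1.89, 2.39, 3.01, 3.01, 3.01].

### API

Orientations are given as a unit quaternion [w, x, y, z].
In Python, from cell import bot, capture, camera_model, job, boxes_of gives the robot as it stands.
- The arm moves only by the tool apply_moves, never from a script. Its argument "plan" is one flat list of numbers, 5 for each row, row after row: the finger opening in mm, from 0 to 85.4, then the shift along the tool's x, y, z in units of 20 cm (1.0 is 20 cm), then the turn about the tool's z in units of 180 degrees (1.0 is 180 degrees). In form: [claw, x, y, z, roll, claw, x, y, z, roll, ...]. A call has 1 to 5 rows; each row shifts and turns the commanded pose from where the row before left it, along the tool's axes as they then stand; what a row does not reach is not made up. A row lasts 1/8 s, in which the tool goes at most 62.5 mm and 10.7 degrees, less where a joint would pass 70% of its speed; a pose out of reach is approached as far as the arm can. A call with a number of a shift or a turn outside -1 to 1 is refused whole. A call with a gripper value outside its range is refused whole. The fingers move at their own pace and stop on an object; "force" is the grip in N (left out, the last holds). Time passes only in rows, so rows that do not move let the fingers close. It gives the time, the measured TCP pose, the force, the opening and the grip force at its end, in the units of the state.
- bot.state(): the state, without advancing time (a new reading comes with each control period).
- capture(name): name is "scene" or "top" or "wrist"; returns the picture (384x512x3 uint8, red, green, blue); there is no depth.
- camera_model(name): a dict with "fx", "fy", "cx", "cy" (pixels), "origin" and "orientation" of the camera in the world; the wrist camera has in their place "T_tool_cam" (4x4, takes a point from camera to tool coordinates, whose origin is the TCP and whose axes are the flange's). Camera axes: x right, y down, z forward; pixel columns grow to the right and rows downward; lengths in m; the calibration is good to about 2 mm. A picture is of the moment at which its call begins: read the wrist's pose just before it. camera_model takes no time and is no camera call.
- job.job_done(): hands the job in; it is judged then, once.
Trained networks look in the newest picture that a camera, given by its name, has taken for a name from the list of things; names that differ only in an ending like _2 or _b are one class to them, and where a whole thing is asked for, a point or a joint stands for the part that bears it (a point fixed in the world has none). Each returns a list of dicts, best first, with "conf" (0 to 1); they miss things now and then, are a little off and sometimes report something else, mostly with a low value. They report only what shows in the picture. A call takes as long as a camera call. They do not tell look-alikes from the thing itself.
- boxes_of(name, camera): "centre" ([x, y, z] in m, in world coordinates, good to about 4 mm: the middle of the surface that is visible of it).
The state is a dict: "time_s": time; "joint_pos": joint angles; "dq": joint speeds; "joint_torque": joint torques, N m; "eef_pos": TCP position; "tcp_rot": TCP orientation; "contact_force": force on the tool from outside, world axes, zero at the start; "moment": the same for the moment, N m; "grip_width": opening from 0.0 (shut) to 1.0 (fully open); "finger_force": force on a finger pad.
Only numpy, scipy, OpenCV 4.12 (cv2) and the standard library are available. Lean on these libraries where they do the work, as an engineer would, in place of code of your own. Each camera call takes 0.05 s, during which the arm holds its last target. There are 200 camera calls.

### The job

Grip the handheld barcode scanner by its upright handle, draw it straight up out of its stand, and only then tip it over and aim its nose at the barcode on the right-hand side of the orange-and-white medicine carton: held in front of that side, slanting down at about 45 degrees, nose about 10 cm from the barcode. Finish while still holding it there, steady in the air and touching nothing else; leave all three cartons where they lie.

Things in the scene. Friction and masses are not known exactly. Their poses are not given: they have to be found in the camera images.
- scanner_window (a point): Middle of the nose (reading end) of the pale grey barcode scanner, 0.17 kg: head 64 wide x 34 thick x 50 long at the nose, handle 38 wide x 26 thick behind it, 172 long in all plus a thin black tail stub. +x: along the scanner, out through the nose, the way it reads; y: across the width; z: through the thickness. Starts nose down in the stand, handle up, leaning up to 5 degrees.
- scanner_handle (a point): Where to grip the scanner's handle (same axes): middle of the handle, 143 mm behind the nose and 4 mm off it in -z, 29 mm from the handle's end, beyond which only the 22 mm tail stub (no contact) goes on. Handle there: 38 mm in y, 26 mm in z. About 155 mm above the surface at the start.
- pocket_mouth (a point): Centre of the mouth of the scanner stand, 58 mm above the surface. The stand is fixed: black foot 105 x 125 x 8 mm and on it a grey open-topped pocket, 37 x 67 mm inside (x, y), walls 4 mm, inner floor 12 mm above the surface, a gap in the front (-x) wall. x: narrow way, y: wide way, z up. The scanner's head stands in it with 1.5 mm play each side.
- barcode (a point): Middle of the barcode on the orange-and-white medicine carton, on its side that looks to the robot's right, at 20 mm above the surface. It is about 30 mm wide and sits 23 mm off the middle of that 90 mm long side, towards the orange end (away from the robot). Axes as the carton's: -x points out of that side.
- orange_carton: The carton to be read: white with an orange end (-y), 61 x 90 x 40 mm (x, y, z), 0.066 kg, loose, lying flat; origin at the centre of its underside; x across it, with -x out of the side that carries the barcode (turned to the robot's right, -y of the room, give or take 12 degrees).
- green_carton: Bystander: green-and-white carton, 56 x 98 x 24 mm, lying flat, origin at the centre of its underside. The three cartons lie in a row going away from the robot, about 115 mm apart, in any order.
- pink_carton: Bystander: pink-and-white carton, 53 x 88 x 26 mm, lying flat, origin at the centre of its underside.
Mind the look-alikes: they are no part of the job. Leave any turquoise or yellow look-alike of the part that bears pocket_mouth alone.

How it is judged:
On the way:
1. The scanner is drawn straight up out of the pocket: its nose is above the rim, still over the stand and still pointing down (within 20 degrees) (z of scanner_window in the frame of pocket_mouth above 0.01 m and horizontal distance between scanner_window and pocket_mouth below 0.05 m and angle between scanner_window's own x axis and vertical above 2.79 rad and contact force between scanner and stand below 0.1 N and contact force between scanner and the fingers above 0.5 N), for 0.1 s.
At the end, for the whole second after the job is handed in: Scanner held still by the fingers, clear of all else, nose over 35 mm up, slanting 30-60 deg below level; in front of the barcode side, 50-150 mm from the barcode, which is within 25 mm of its axis in width and thickness; axis within 63 deg of square to that side; cartons moved under 15 mm (x of barcode in the frame of scanner_window between 0.05 and 0.15 m and y of barcode in the frame of scanner_window between -0.025 and 0.025 m and z of barcode in the frame of scanner_window between -0.025 and 0.025 m and angle between scanner_window's own x axis and vertical between 2.09 and 2.62 rad and x of scanner_window in the frame of orange_carton below -0.05 m and angle between the x axis of scanner_window and the x axis of orange_carton, either way round below 1.1 rad and height (world z) of scanner_window above 0.035 m and contact force between scanner and the fingers above 1 N and contact force between scanner and stand below 0.1 N and contact force between scanner and orange_carton below 0.1 N and linear speed of scanner below 0.03 m/s and angular speed of scanner below 0.2 rad/s and distance of each of orange_carton, green_carton, pink_carton from where it was at the start of the episode below 0.015 m); the arm keeps its last pose, push and grip.
It fails at once if A carton is pushed away (more than 20 mm) (distance of any of orange_carton, green_carton, pink_carton from where it was at the start of the episode above 0.02 m).
It fails at once if The scanner knocks against a carton (contact force between scanner and orange_carton above 1 N or contact force between scanner and green_carton above 1 N or contact force between scanner and pink_carton above 1 N).
It also fails if it takes over 32 s, if anything falls off the work surface, if the arm or the gripper's body presses on something with over 40 N, if the wrist force passes 120 N, or if a joint passes its speed limit or range.

## Working session

There is one attempt and no reset: what is moved stays moved. The work goes in short steps, Python scripts to look and compute and a tool call to move; the robot and the scene stay as the last step left them, time stands still between calls to the robot, and variables do not carry over. Pictures are saved under pics/ and viewed, at most 10 in all, crops included, and the job is handed in when it is done.

Besides the shell and the picture viewer there is one more tool, called as name(argument=value, ...), one argument or row to a line, values as JSON. apply_moves: Moves the arm, as the interface text tells. Shifts and turns lie within -1 to 1; 1 stands for 20 cm of shift or 180 degrees of turn. Its arguments: {"type":"object","properties":{"plan":{"type":"array","items":{"type":"number"}},"force":{"type":"number"}},"required":["plan"]}

```bash
ls; mkdir -p pics; python3 - <<'E'
from cell import bot,capture,camera_model,boxes_of
import cv2,numpy as np
s=bot.state();print(s)
ims=[]
for c in("scene","top"):
    im=capture(c);cv2.imwrite(f"pics/{c}0.png",im[:,:,::-1]);print(c,camera_model(c))
    for n in("scanner_handle","scanner_window","pocket_mouth","barcode","orange_carton","green_carton","pink_carton"):
        print(n,[(np.round(b["centre"],3).tolist(),round(b["conf"],2)) for b in boxes_of(n,c)])
print(camera_model("wrist"))
E
```

```text
pics
{'time_s': 0.0, 'joint_pos': array([ 1.13439645e+00,  4.80838388e-01,  1.59687255e+00,  2.16006144e-06,
        1.06510306e+00, -4.65681900e-02]), 'dq': array([ 0.00075   ,  0.0001762 , -0.00127752, -0.00079164,  0.000122  ,
       -0.00042939]), 'joint_torque': array([ 4.60995507e-03, -9.50658631e+01, -4.30173826e+01,  1.42194704e-04,
        1.18643997e-02,  1.97646409e-05]), 'eef_pos': array([0.24681644, 0.60089331, 0.24966862]), 'tcp_rot': array([-1.46955985e-04,  1.93684452e-01,  9.81063688e-01, -5.92728562e-04]), 'contact_force': array([-0.97852575,  0.11911321,  0.45820755]), 'moment': array([0.02115337, 0.03379271, 0.01516933]), 'finger_force': 0.0, 'grip_width': 1.0023675968306547}
scene {'fx': 363.8301843238219, 'fy': 363.8301843238219, 'cx': 257.4083948687103, 'cy': 188.8059756648956, 'origin': array([0.11649215, 0.52791172, 0.52093271]), 'orientation': array([ 0.16387748, -0.27081142,  0.81939122, -0.47791566])}
scanner_handle [([0.528, -0.308, 0.116], 0.6)]
scanner_window [([0.532, -0.311, 0.113], 0.8)]
pocket_mouth [([0.675, 0.067, 0.014], 0.83), ([0.52, -0.289, 0.
[... 599 characters left out ...]
96), ([0.489, -0.109, 0.011], 0.8)]
barcode [([0.539, 0.148, 0.04], 0.76)]
orange_carton [([0.534, 0.147, 0.038], 0.71), ([0.518, -0.31, 0.009], 0.66)]
green_carton [([0.653, 0.199, 0.022], 0.61)]
pink_carton [([0.416, 0.197, 0.026], 0.68)]
{'fx': 287.71806101094205, 'fy': 287.71806101094205, 'cx': 250.0747388848337, 'cy': 190.57863171988922, 'T_tool_cam': array([[ 3.49908097e-04, -9.57562195e-01, -2.88226509e-01,
         7.19675042e-02],
       [ 9.99999906e-01,  2.60732113e-04,  3.47784976e-04,
         8.87295600e-04],
       [-2.57875839e-04, -2.88226603e-01,  9.57562196e-01,
        -1.22993113e-01],
       [ 0.00000000e+00,  0.00000000e+00,  0.00000000e+00,
         1.00000000e+00]])}
```

View pics/scene0.png

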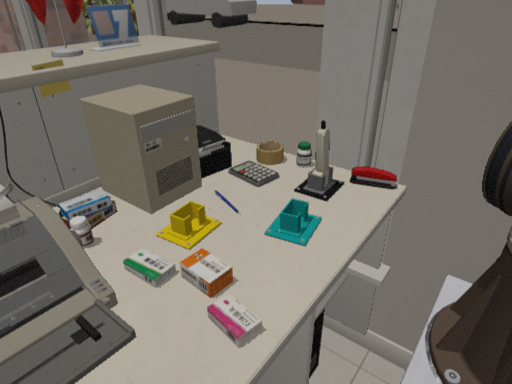

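View pics/top0.png

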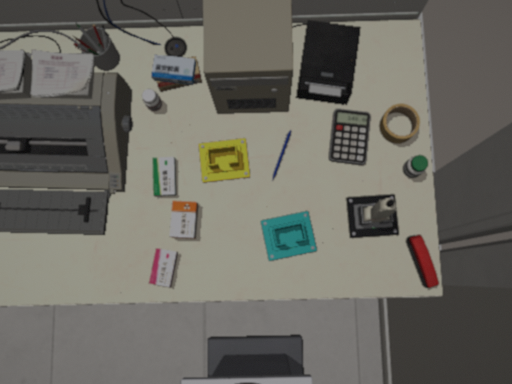

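The scanner stands in the black-footed grey stand, at top px (373,213) and scene px (320,183). The look-alike stands are turquoise, at top px (289,235) and scene px (294,222), and yellow, at top px (225,160) and scene px (190,225). The black foot with the grey pocket matches the description. The row of cartons in the top view is green (164,177), orange (183,220), pink (163,268). I'll confirm with one enlarged crop.

```bash
python3 - <<'E'
import cv2,numpy as np
t=cv2.imread("pics/top0.png");s=cv2.imread("pics/scene0.png")
a=cv2.resize(t[185:245,340:410],(390,334),interpolation=cv2.INTER_CUBIC)
b=cv2.resize(t[190:250,155:225],(390,334),interpolation=cv2.INTER_CUBIC)
cv2.imwrite("pics/crop1.png",np.hstack([a,b]))
E
```

```text
(no output)
```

View pics/crop1.png

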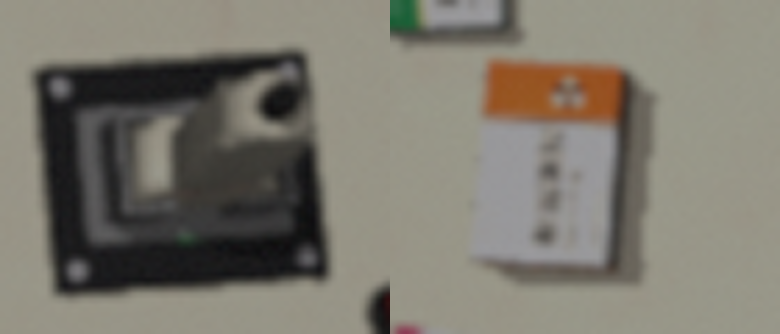

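```bash
cat > h.py <<'E'
import numpy as np,cv2
from scipy.spatial.transform import Rotation as R
from cell import bot,capture,camera_model,boxes_of
def Rq(q): return R.from_quat(np.roll(q,-1)).as_matrix()
def cam(n,st=None):
    m=camera_model(n)
    if n=="wrist":
        T=np.array(m["T_tool_cam"]);Q=Rq(st["tcp_rot"]);return m,st["eef_pos"]+Q@T[:3,3],Q@T[:3,:3]
    return m,np.array(m["origin"]),Rq(m["orientation"])
def ray(n,p,st=None):
    m,o,C=cam(n,st);return o,C@np.array([(p[0]-m["cx"])/m["fx"],(p[1]-m["cy"])/m["fy"],1.])
def onplane(n,p,k,v,st=None):
    o,d=ray(n,p,st);return o+d*(v-o[k])/d[k]
def proj(n,X,st=None):
    m,o,C=cam(n,st);c=C.T@(np.asarray(X)-o);return np.array([m["cx"]+m["fx"]*c[0]/c[2],m["cy"]+m["fy"]*c[1]/c[2]])
E
python3 - <<'E'
from h import *
s=5.57
f=[onplane("top",(340+x/s,185+y/s),2,.008) for x,y in[(38,70),(303,53),(325,275),(57,292)]]
o=[onplane("top",(155+(x-390)/s,190+y/s),2,.04) for x,y in[(488,60),(622,68),(605,268),(472,262)]]
for c in(f,o):
    c=np.array(c);print(c.mean(0).round(3)); 
    for i in range(4):
        d=c[(i+1)%4]-c[i];print(np.linalg.norm(d).round(3),np.degrees(np.arctan2(d[1],d[0])).round(1))
print(onplane("top",(340+278/s,185+100/s),2,.206),onplane("top",(340+262/s,185+108/s),2,.184))
E
```

```text
[ 0.536 -0.327  0.008]
0.121 -87.8
0.101 -178.2
0.121 92.2
0.101 1.9
[0.535 0.146 0.04 ]
0.06 -94.9
0.089 175.1
0.059 86.0
0.09 -4.2
[ 0.53903555 -0.32356788  0.206     ] [ 0.53922698 -0.32265591  0.184     ]
```

The crop confirms a black foot with a grey pocket and the pale scanner in it. The carton's orange end points away from the robot. Next I move over to the stand.

apply_moves(
  plan=[85, 0, 0, -0.15, -0.045, 85, 0, 0, -0.15, -0.045, 85, 0, 0, -0.15, -0.046, 85, -0.17, -0.25, 0, 0, 85, -0.17, -0.25, 0, 0],
)

```text
time_s: 1.42
eef_pos: [0.3191, 0.5031, 0.3406]
tcp_rot: [0.0, -0.02, 1.0, 0.0]
contact_force: [1.0, -0.9, -0.4]
grip_width: 0.998
finger_force: 0.0
```

apply_moves(
  plan=[85, -0.17, -0.25, 0, 0, 85, -0.17, -0.25, 0, 0, 85, -0.17, -0.25, 0, 0, 85, -0.17, -0.25, 0, 0, 85, -0.17, -0.25, 0, 0],
)

```text
time_s: 2.05
eef_pos: [0.4989, 0.2587, 0.3406]
tcp_rot: [0.0, -0.019, 1.0, 0.0]
contact_force: [1.1, 0.6, -0.2]
grip_width: 0.997
finger_force: 0.0
```

apply_moves(
  plan=[85, -0.17, -0.25, 0, 0, 85, 0, -0.29, 0, 0, 85, 0, -0.29, 0, 0, 85, 0, -0.29, 0, 0, 85, 0, -0.29, 0, 0],
)

```text
time_s: 2.68
eef_pos: [0.5423, -0.022, 0.3405]
tcp_rot: [0.0, -0.019, 1.0, -0.0]
contact_force: [1.4, -0.3, 0.6]
grip_width: 0.996
finger_force: 0.0
```

apply_moves(
  plan=[85, 0, -0.29, 0, 0, 85, 0, -0.29, 0, 0, 85, 0, -0.29, 0, 0, 85, 0, -0.29, 0, 0, 85, 0, -0.29, 0, 0],
)

```text
time_s: 3.3
eef_pos: [0.5531, -0.3119, 0.3405]
tcp_rot: [0.0, -0.019, 1.0, -0.0]
contact_force: [1.2, 0.2, 0.1]
grip_width: 0.996
finger_force: 0.0
```

apply_moves(
  plan=[85, 0, 0, 0, 0, 85, 0, 0, 0, 0],
)

```text
time_s: 3.55
eef_pos: [0.5531, -0.3098, 0.3401]
tcp_rot: [-0.0, -0.018, 1.0, 0.0]
contact_force: [0.4, -0.3, -0.2]
grip_width: 0.998
finger_force: 0.0
```

```bash
python3 - <<'E'
from h import *
st=bot.state();im=capture("wrist");np.save("st1.npy",st,allow_pickle=True)
cv2.imwrite("pics/w1.png",cv2.resize(im[:,:,::-1],(768,576)))
print(st["eef_pos"],st["joint_pos"])
for n in("scanner_handle","pocket_mouth"):print(n,[(np.round(b["centre"],3).tolist(),round(b["conf"],2)) for b in boxes_of(n,"wrist")])
print(proj("wrist",(0.536,-.327,.058),st)*1.5,proj("wrist",(0.539,-.323,.184),st)*1.5)
E
```

```text
[ 0.55308172 -0.30977263  0.34007233] [-5.58511096e-01  3.85146580e-01  1.52308895e+00  2.70976238e-04
  1.23398265e+00 -2.16611998e+00]
scanner_handle [([0.53, -0.325, 0.163], 0.64)]
pocket_mouth [([0.682, 0.034, 0.012], 0.84), ([0.517, -0.314, 0.003], 0.76), ([0.491, -0.118, 0.014], 0.65), ([0.567, 0.114, 0.008], 0.44)]
[356.81549008 216.37044558] [355.20851298 246.82403243]
```

View pics/w1.png

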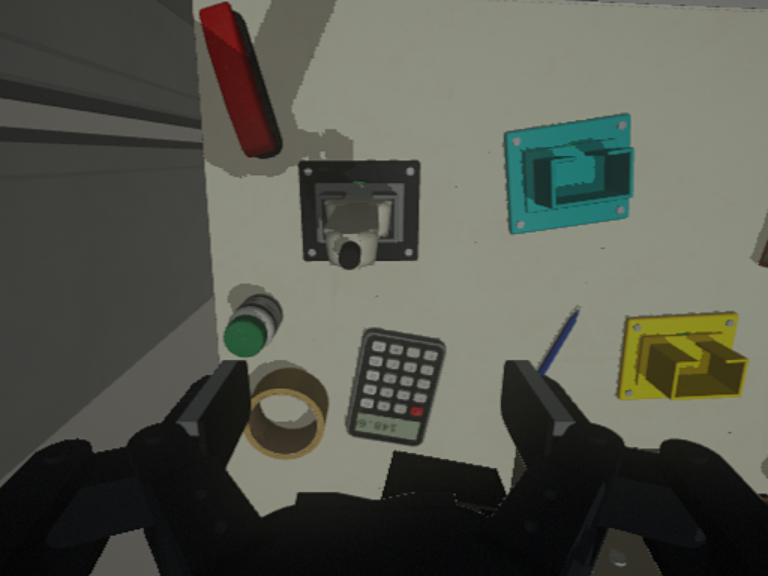

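```bash
python3 - <<'E'
from h import *
st=np.load("st1.npy",allow_pickle=True).item()
w=lambda x,y,z:onplane("wrist",(x/1.5,y/1.5),2,z,st).round(4)
c=np.array([w(300,160,.008),w(419,160,.008),w(420,260,.008),w(303,262,.008)]);print(c,c.mean(0))
print(w(349,255,.206),w(353,247,.184),w(353,247,.18))
# triangulate tail tip: top & wrist
a,d=ray("top",(389.9,203));b,e=ray("wrist",(349/1.5,251/1.5),st)
A=np.c_[d,-e];t=np.linalg.lstsq(A,b-a,rcond=None)[0];print(a+d*t[0],b+e*t[1])
E
```

```text
[[ 0.488  -0.3877  0.008 ]
 [ 0.4836 -0.2673  0.008 ]
 [ 0.5872 -0.2593  0.008 ]
 [ 0.5941 -0.3858  0.008 ]] [ 0.538225 -0.325025  0.008   ]
[ 0.5397 -0.3258  0.206 ] [ 0.5392 -0.3244  0.184 ] [ 0.54   -0.3246  0.18  ]
[ 0.54084931 -0.32685121  0.19274596] [ 0.54009115 -0.32657259  0.1925669 ]
```

The stand centre is (0.537, -0.326) and the tail (0.540, -0.326). The top and wrist views agree to about 2 mm. I'll descend and grip.

apply_moves(
  plan=[85, 0.073, -0.076, 0, 0, 85, 0, 0, 0.2, 0, 85, 0, 0, 0.25, 0, 85, 0, 0, 0.25, 0, 85, 0, 0, 0.12, 0],
  force=40,
)

```text
time_s: 4.32
eef_pos: [0.5377, -0.325, 0.1738]
tcp_rot: [-0.001, -0.019, 1.0, 0.001]
contact_force: [-0.0, 0.2, 0.4]
grip_width: 0.993
finger_force: 0.0
```

apply_moves(
  plan=[85, 0, 0, 0.1, 0, 85, 0, 0, 0, 0, 20, 0, 0, 0, 0, 20, 0, 0, 0, 0, 20, 0, 0, 0, 0],
)

```text
time_s: 4.95
eef_pos: [0.5398, -0.326, 0.1573]
tcp_rot: [0.001, -0.019, 1.0, -0.001]
contact_force: [0.6, -1.0, 6.8]
grip_width: 0.424
finger_force: 38.9
```

apply_moves(
  plan=[20, 0, 0, 0, 0, 20, 0, 0, 0, 0, 20, 0, 0, 0, 0],
)

```text
time_s: 5.32
eef_pos: [0.5399, -0.326, 0.1573]
tcp_rot: [0.001, -0.019, 1.0, -0.001]
contact_force: [-0.1, -0.3, 7.2]
grip_width: 0.421
finger_force: 39.1
```

apply_moves(
  plan=[20, 0, 0, -0.08, 0, 20, 0, 0, -0.12, 0, 20, 0, 0, -0.12, 0, 20, 0, 0, -0.12, 0, 20, 0, 0, 0, 0],
)

```text
time_s: 5.95
eef_pos: [0.5402, -0.3262, 0.2469]
tcp_rot: [0.002, -0.019, 1.0, -0.001]
contact_force: [-0.2, 0.1, -2.1]
grip_width: 0.423
finger_force: 40.2
```

apply_moves(
  plan=[20, 0, 0, 0, 0, 20, 0, 0, 0, 0, 20, 0, 0, 0, 0],
)

```text
time_s: 6.32
eef_pos: [0.539, -0.3255, 0.2435]
tcp_rot: [-0.001, -0.019, 1.0, 0.0]
contact_force: [0.4, 0.4, -1.2]
grip_width: 0.425
finger_force: 40.1
```

```bash
python3 - <<'E'
from h import *
a=capture("scene");b=capture("top");st=bot.state();print(st["eef_pos"],st["joint_pos"])
x,y=proj("scene",st["eef_pos"]).astype(int);u,v=proj("top",st["eef_pos"]).astype(int);print(x,y,u,v)
f=lambda i,x,y:cv2.resize(i[y-40:y+60,x-50:x+50,::-1],(400,400),interpolation=cv2.INTER_CUBIC)
cv2.imwrite("pics/lift.png",np.hstack([f(a,x,y),f(b,u,v)]))
E
```

```text
[ 0.53915534 -0.32554701  0.24381249] [-5.91362583e-01  4.58521436e-01  1.65140374e+00  3.95468922e-05
  1.03246294e+00 -2.19963590e+00]
325 105 395 200
```

View pics/lift.png

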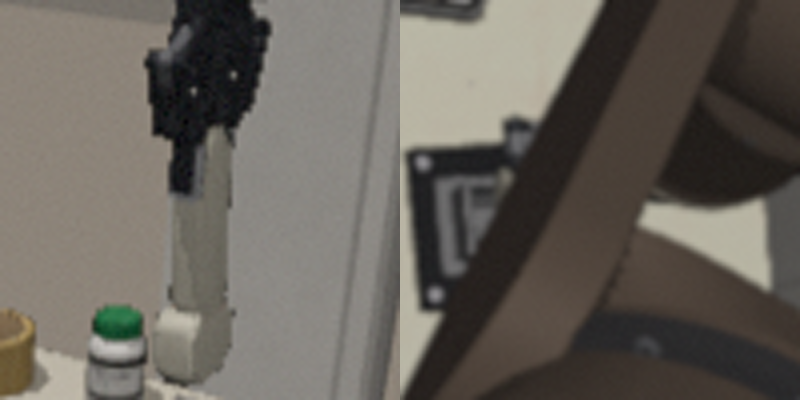

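The scanner is clear of the pocket, with the nose about 4 cm above the rim and hanging straight. The tool can only roll about its own z axis. So I'll turn the hand so that its closing axis is level along x, then tip the scanner inside the grip by pressing its nose on a free patch of table.

apply_moves(
  plan=[20, 0, 0, 0, 0.0537, 20, 0, 0, 0, 0.0537, 20, 0, 0, 0, 0.0537, 20, 0, 0, 0, 0.0537, 20, 0, 0, 0, 0.0537],
)

```text
time_s: 7.05
eef_pos: [0.5392, -0.3256, 0.2441]
tcp_rot: [-0.0, 0.395, 0.919, 0.0]
contact_force: [1.0, -0.2, -1.4]
grip_width: 0.423
finger_force: 40.1
```

apply_moves(
  plan=[20, 0, 0, 0, 0.0537, 20, 0, 0, 0, 0.0537, 20, 0, 0, 0, 0.0537, 20, 0, 0, 0, 0.0537, 20, 0, 0, 0, 0.0537],
)

```text
time_s: 7.68
eef_pos: [0.5393, -0.3256, 0.2441]
tcp_rot: [-0.0, 0.736, 0.677, -0.0]
contact_force: [0.1, 0.1, -0.5]
grip_width: 0.422
finger_force: 40.1
```

apply_moves(
  plan=[20, 0.13, -0.16, 0, 0, 20, 0.13, -0.16, 0, 0, 20, 0.13, -0.16, 0, 0, 20, 0.12, -0.14, 0, 0, 20, 0, 0, 0, 0],
)

```text
time_s: 8.3
eef_pos: [0.4219, -0.2126, 0.2443]
tcp_rot: [-0.001, 0.734, 0.679, -0.0]
contact_force: [0.1, 0.1, -1.6]
grip_width: 0.425
finger_force: 40.4
```

apply_moves(
  plan=[20, 0, 0, 0.18, 0, 20, 0, 0, 0.18, 0, 20, 0, 0, 0.1, 0, 20, 0, 0, 0.02, 0, 20, 0, 0, 0, 0],
  force=20,
)

```text
time_s: 8.93
eef_pos: [0.4242, -0.2146, 0.1486]
tcp_rot: [0.0, 0.734, 0.679, 0.0]
contact_force: [-1.0, -0.1, -1.5]
grip_width: 0.427
finger_force: 40.4
```

apply_moves(
  plan=[20, -0.02, 0, 0.03, 0, 20, -0.06, 0, 0.01, 0, 20, -0.06, 0, 0, 0],
  force=20,
)

```text
time_s: 9.3
eef_pos: [0.4226, -0.2432, 0.1417]
tcp_rot: [0.002, 0.734, 0.679, 0.0]
contact_force: [-0.5, 1.1, 6.6]
grip_width: 0.425
finger_force: 31.9
```

```bash
cat >> h.py <<'E'
def look(name):
    a=capture("scene");st=bot.state()
    x,y=proj("scene",st["eef_pos"]).astype(int)
    p=np.pad(a,((100,100),(100,100),(0,0)))
    x0,y0=x-60,y-45;c=p[y0+100:y0+220,x0+100:x0+220,::-1]
    cv2.imwrite("pics/"+name,cv2.resize(c,(600,600),interpolation=cv2.INTER_CUBIC));print(x0,y0,st["eef_pos"],st["contact_force"],st["finger_force"])
    Q=Rq(st["tcp_rot"])
    for th in range(0,61,10):
        t=np.radians(th);n=st["eef_pos"]+.143*(Q[:,0]*np.sin(t)+Q[:,2]*np.cos(t));print(th,((proj("scene",n)-[x0,y0])*5).round())
E
python3 -c "from h import *;look('t1.png')"
```

```text
289 117 [ 0.42265883 -0.24437863  0.1416517 ] [-1.08014332  0.06456128  9.31507499] 31.560990939476596
0 [269. 475.]
10 [245. 492.]
20 [221. 501.]
30 [199. 503.]
40 [179. 496.]
50 [162. 481.]
60 [149. 457.]
```

View pics/t1.png

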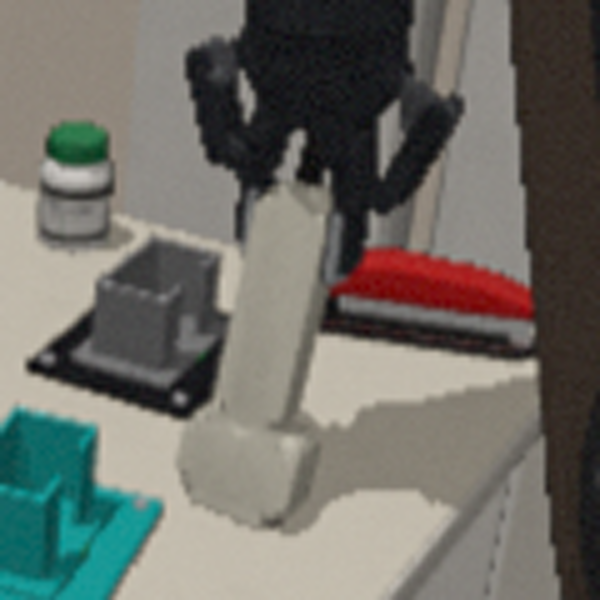

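The scanner is pivoting in the grip as intended, about 12° so far, with the nose at px (245,500) in the crop. I'll continue along the arc.

apply_moves(
  plan=[20, -0.11, 0, 0.01, 0, 20, -0.06, 0, 0.02, 0, 20, -0.06, 0, 0.02, 0, 20, -0.055, 0, 0.03, 0, 20, -0.055, 0, 0.03, 0],
  force=20,
)

```text
time_s: 9.98
eef_pos: [0.4181, -0.3129, 0.1201]
tcp_rot: [0.003, 0.734, 0.679, 0.0]
contact_force: [-1.2, -7.3, 13.3]
grip_width: 0.425
finger_force: 25.1
```

apply_moves(
  plan=[20, -0.035, 0, 0.03, 0, 20, -0.035, 0, 0.03, 0, 20, 0, 0, 0, 0],
)

```text
time_s: 10.35
eef_pos: [0.4174, -0.3277, 0.1082]
tcp_rot: [0.004, 0.735, 0.678, 0.0]
contact_force: [-1.3, -13.2, 17.7]
grip_width: 0.426
finger_force: 26.6
```

```bash
python3 -c "from h import *;look('t2.png')"
```

```text
302 118 [ 0.41746743 -0.32757859  0.10835653] [  0.11828473 -12.95137609  18.78681604] 26.58724600332789
0 [271. 457.]
10 [249. 473.]
20 [229. 481.]
30 [210. 483.]
40 [193. 476.]
50 [179. 462.]
60 [168. 440.]
```

View pics/t2.png

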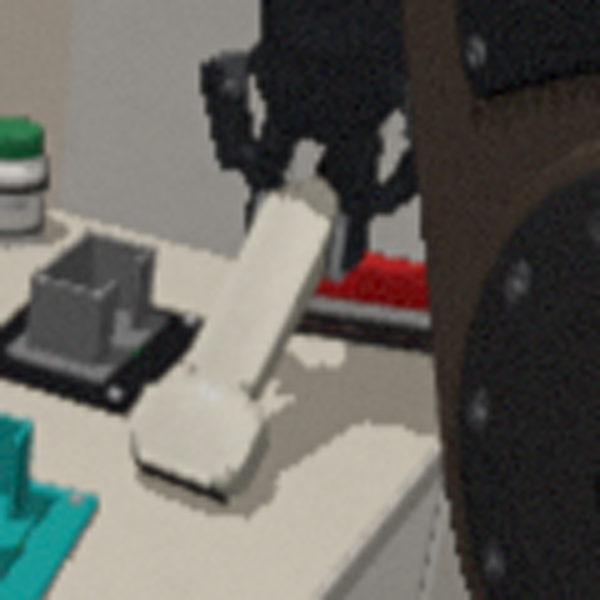

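Tilt is now about 40–45°. I'll tighten the grip, lift off, and carry the scanner toward the carton.

apply_moves(
  plan=[20, 0, 0, -0.02, 0, 20, 0, 0, -0.05, 0, 20, 0, 0, -0.15, 0, 20, 0, 0, -0.2, 0, 20, 0, 0, 0, 0],
  force=80,
)

```text
time_s: 11.02
eef_pos: [0.4163, -0.3249, 0.1933]
tcp_rot: [0.002, 0.734, 0.679, 0.0]
contact_force: [0.0, 0.4, -1.3]
grip_width: 0.406
finger_force: 80.0
```

```bash
python3 -c "from h import *;look('t3.png')"
```

```text
307 89 [ 0.41552814 -0.32427959  0.19166784] [ 0.09408249  0.81259237 -1.94536085] 79.97053529346886
0 [266. 476.]
10 [244. 490.]
20 [223. 496.]
30 [204. 495.]
40 [186. 485.]
50 [172. 467.]
60 [161. 440.]
```

View pics/t3.png

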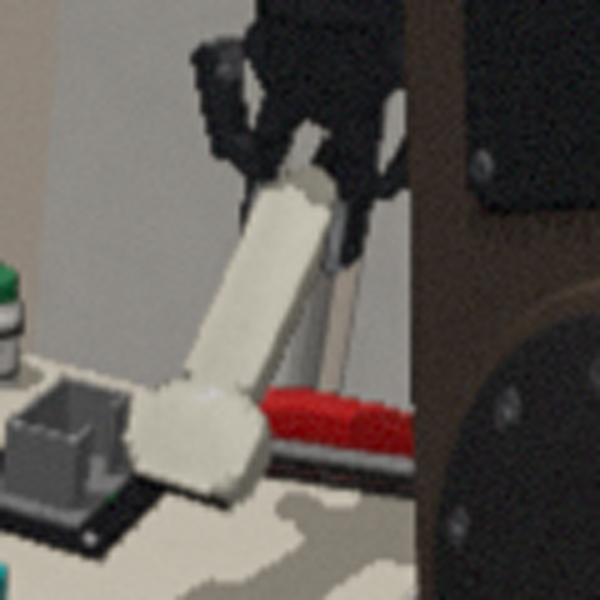

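```bash
cat > fit.py <<'E'
from h import *
import itertools
st=bot.state();Q=Rq(st["tcp_rot"]);P=st["eef_pos"];o=np.array([307,89])
poly=np.array([(268,182),(188,368),(150,385),(128,430),(135,460),(228,505),(262,465),(270,440),(262,395),(330,208),(305,190)])
M=np.zeros((600,600),np.uint8);cv2.fillPoly(M,[poly],1)
def sil(th,L,sg,dx,dy):
    a=Q[:,0]*np.sin(th)+Q[:,2]*np.cos(th);b=(Q[:,0]*np.cos(th)-Q[:,2]*np.sin(th))*sg;y=Q[:,1]
    N=P+a*L+b*.004
    m=np.zeros((600,600),np.uint8)
    for x0,x1,w,t,z in((-.050,0,.032,.017,0),(-.172,-.05,.019,.013,-.004)):
        c=np.array([(proj("scene",N+a*i+y*j*w+b*(k*t+z))-o)*5+[dx,dy] for i in(x0,x1) for j in(-1,1) for k in(-1,1)],np.float32)
        cv2.fillConvexPoly(m,cv2.convexHull(c).astype(int),1)
    return m
r=[]
for th,L,sg,dx,dy in itertools.product(range(32,57,2),np.arange(.12,.153,.004),(1,-1),(-6,0,6),(-6,0,6)):
    m=sil(np.radians(th),L,sg,dx,dy);r.append(((m&M).sum()/(m|M).sum(),th,round(L,3),sg,dx,dy))
r.sort(reverse=True)
for x in r[:10]:print(x)
E
python3 fit.py
```

```text
Traceback (most recent call last):
  File "fit.py", line 16, in <module>
    m=sil(np.radians(th),L,sg,dx,dy);r.append(((m&M).sum()/(m|M).sum(),th,round(L,3),sg,dx,dy))
  File "fit.py", line 11, in sil
    c=np.array([(proj("scene",N+a*i+y*j*w+b*(k*t+z))-o)*5+[dx,dy] for i in(x0,x1) for j in(-1,1) for k in(-1,1)],np.float32)
                 ~~~~^^^^^^^^^^^^^^^^^^^^^^^^^^^^^^^
  File "h.py", line 15, in proj
    m,o,C=cam(n,st);c=C.T@(np.asarray(X)-o);return np.array([m["cx"]+m["fx"]*c[0]/c[2],m["cy"]+m["fy"]*c[1]/c[2]])
          ~~~^^^^^^
  File "h.py", line 6, in cam
    m=camera_model(n)
ValueError: time passes only in moves, steps and waits
```

```bash
sed -i '1a import functools' h.py; sed -i 's/    m=camera_model(n)/    m=cm(n)/' h.py; echo 'cm=functools.lru_cache(camera_model)' >> h.py; time python3 fit.py
```

```text
(np.float64(0.7337620412695953), 34, np.float64(0.144), 1, -6, -6)
(np.float64(0.7324008844551859), 38, np.float64(0.144), 1, -6, -6)
(np.float64(0.732133676092545), 38, np.float64(0.144), 1, -6, 0)
(np.float64(0.7318784700801975), 36, np.float64(0.144), 1, -6, -6)
(np.float64(0.7313837338357897), 34, np.float64(0.148), 1, -6, -6)
(np.float64(0.7313781335796578), 40, np.float64(0.144), 1, -6, 0)
(np.float64(0.7313528806584362), 36, np.float64(0.148), 1, -6, -6)
(np.float64(0.7311334068923045), 38, np.float64(0.144), -1, -6, -6)
(np.float64(0.7307544412827809), 40, np.float64(0.14), 1, -6, 6)
(np.float64(0.730410663379305), 36, np.float64(0.144), 1, -6, 0)
real	0m4.448s
user	0m4.987s
sys	0m0.150s
```

```bash
cat >> fit.py <<'E'
for th in(38,46):
    m=sil(np.radians(th),.143,1,0,0);c,_=cv2.findContours(m,0,2);print(th,cv2.approxPolyDP(c[0],5,True)[:,0].tolist(),m.sum(),M.sum())
E
python3 fit.py|tail -2
```

```text
38 [[285, 154], [188, 373], [158, 365], [118, 456], [144, 475], [254, 514], [295, 423], [276, 402], [368, 192], [354, 171]] 39016 28506
46 [[358, 171], [286, 156], [184, 358], [152, 350], [107, 438], [128, 465], [243, 504], [287, 416], [273, 388], [368, 199]] 39287 28506
```

The silhouette's axis gives a tilt of about 42–44°, with the nose roughly 0.142 m from the TCP. The carry pose for 10 cm from the barcode is a TCP near (0.5425, -0.053, 0.193).

apply_moves(
  plan=[20, 0.1, 0.04, -0.12, 0, 20, 0.2, 0.075, -0.03, 0, 20, 0.24, 0.09, 0, 0, 20, 0.24, 0.09, 0, 0, 20, 0.24, 0.09, 0, 0],
)

```text
time_s: 11.7
eef_pos: [0.5077, -0.1249, 0.2193]
tcp_rot: [-0.001, 0.734, 0.679, -0.0]
contact_force: [1.5, -1.4, -0.8]
grip_width: 0.407
finger_force: 79.9
```

apply_moves(
  plan=[20, 0.2, 0.08, 0, 0, 20, 0.12, 0.04, 0.05, 0, 20, 0.06, 0.022, 0.1, 0, 20, 0, 0, 0, 0, 20, 0, 0, 0, 0],
)

```text
time_s: 12.32
eef_pos: [0.5417, -0.0534, 0.1901]
tcp_rot: [-0.0, 0.734, 0.679, -0.0]
contact_force: [0.2, 0.1, -2.2]
grip_width: 0.403
finger_force: 80.0
```

```bash
python3 - <<'E'
from h import *
a=capture("scene");b=capture("top");st=bot.state();P=st["eef_pos"];Q=Rq(st["tcp_rot"]);print(P,st["finger_force"],st["time_s"])
bc=np.array([.5555,.114,.02]);
for n,x0,y0,i in(("scene",170,170,a),("top",140,150,b)):
    f=lambda X:((proj(n,X)-[x0,y0])*4).round()
    print(n,"bar",f(bc));
    for th in(38,44,50):
        t=np.radians(th);d=Q[:,0]*np.sin(t)+Q[:,2]*np.cos(t);N=P+.142*d;print(th,f(N),"bar rel",(bc-N)@d,(bc-N)@(Q[:,0]*np.cos(t)-Q[:,2]*np.sin(t)),(bc-N)@Q[:,1])
g=lambda i,x,y:cv2.resize(i[y:y+140,x:x+100,::-1],(400,560),interpolation=cv2.INTER_CUBIC)
cv2.imwrite("pics/f1.png",np.hstack([g(a,170,170),g(b,140,150)]))
for n in("orange_carton","scanner_window"):
  for c in("scene","top"):print(n,c,[(np.round(q["centre"],3).tolist(),round(q["conf"],2)) for q in boxes_of(n,c)])
E
```

```text
[ 0.54214384 -0.05365858  0.19072311] 79.96303348969377 12.425
scene bar [164. 354.]
38 [267. 196.] bar rel 0.09607663522312891 0.027453177055409797 -5.765686884239953e-05
44 [252. 189.] bar rel 0.09764206491442398 0.002417000859219663 -5.765686884237915e-05
50 [237. 180.] bar rel 0.09658192599419056 -0.02264565650417414 -5.7656868842388204e-05
top bar [229. 248.]
38 [349. 242.] bar rel 0.09607663522312891 0.027453177055409797 -5.765686884239953e-05
44 [329. 239.] bar rel 0.09764206491442398 0.002417000859219663 -5.765686884237915e-05
50 [310. 236.] bar rel 0.09658192599419056 -0.02264565650417414 -5.7656868842388204e-05
orange_carton scene []
orange_carton top [([0.545, 0.162, 0.04], 0.85)]
scanner_window scene [([0.541, 0.013, 0.137], 0.86)]
scanner_window top [([0.535, 0.028, 0.13], 0.96)]
```

View pics/f1.png

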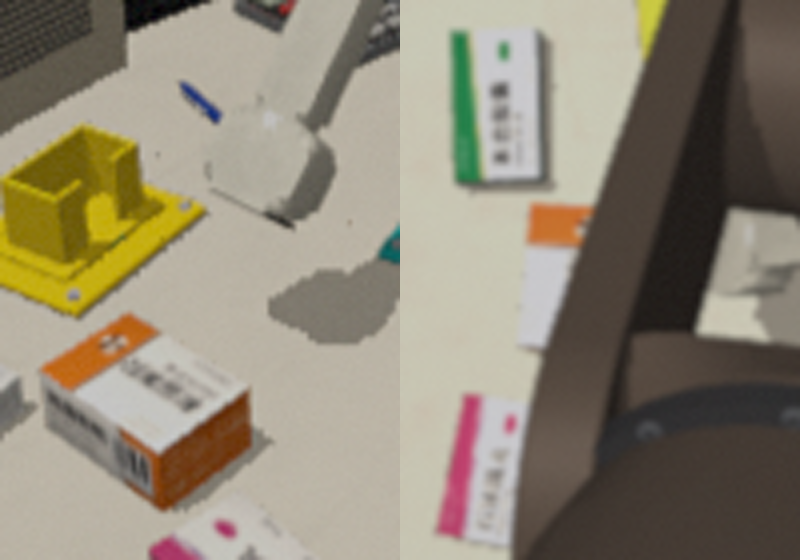

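```bash
python3 - <<'E'
from h import *
st=bot.state();P=st["eef_pos"];Q=Rq(st["tcp_rot"])
for L in(.142,.15):
  for th in(34,38,42,46,50):
    t=np.radians(th);d=Q[:,0]*np.sin(t)+Q[:,2]*np.cos(t);b=Q[:,0]*np.cos(t)-Q[:,2]*np.sin(t)
    for off in(0,.004):
      N=P+L*d+off*b
      o=[((proj("scene",N+k*b+y*Q[:,1])-[170,170])*4).round().astype(int).tolist() for k in(-.017,.017) for y in(-.028,.028)]
      p=[((proj("top",N+k*b+y*Q[:,1])-[140,150])*4).round().astype(int).tolist() for k in(-.017,.017) for y in(-.028,.028)]
      print(L,th,off,o,p)
E
```

```text
0.142 34 0 [[333, 221], [259, 184], [296, 214], [222, 176]] [[384, 293], [390, 202], [335, 287], [341, 194]]
0.142 34 0.004 [[329, 220], [255, 183], [292, 214], [217, 175]] [[378, 293], [384, 201], [329, 287], [335, 193]]
0.142 38 0 [[322, 220], [248, 183], [286, 210], [212, 171]] [[369, 292], [375, 200], [321, 285], [328, 192]]
0.142 38 0.004 [[318, 219], [244, 182], [282, 208], [207, 170]] [[364, 291], [370, 199], [316, 285], [322, 191]]
0.142 42 0 [[311, 219], [237, 181], [277, 204], [202, 165]] [[355, 290], [361, 198], [308, 283], [315, 189]]
0.142 42 0.004 [[307, 217], [233, 179], [273, 202], [197, 163]] [[349, 289], [355, 197], [303, 283], [310, 188]]
0.142 46 0 [[301, 216], [226, 178], [268, 197], [192, 158]] [[340, 288], [347, 195], [296, 281], [303, 187]]
0.142 46 0.004 [[297, 214], [223, 176], [264, 194], [188, 156]] [[335, 287], [342, 194], [291, 280], [298, 186]]
0.142 50 0 [[290, 212], [216, 174], [259, 188], [183, 149]] [[327, 286], [333, 193], [285, 279], [292, 184]]
0.142 50 0.004 [[287, 209], [212, 171], [255, 185], [179, 146]] [[322, 285], [328, 192], [280, 278], [2
[... 409 characters left out ...]
92], [362, 200], [308, 285], [315, 192]]
0.15 42 0 [[305, 232], [231, 194], [270, 218], [195, 179]] [[347, 290], [353, 199], [301, 284], [307, 190]]
0.15 42 0.004 [[301, 231], [227, 192], [266, 216], [191, 177]] [[341, 290], [347, 198], [295, 283], [302, 189]]
0.15 46 0 [[293, 229], [219, 191], [260, 210], [185, 171]] [[332, 289], [338, 196], [288, 282], [294, 188]]
0.15 46 0.004 [[290, 227], [216, 188], [256, 208], [181, 169]] [[327, 288], [333, 195], [282, 281], [289, 187]]
0.15 50 0 [[283, 225], [208, 186], [251, 202], [175, 162]] [[317, 287], [324, 194], [275, 280], [282, 185]]
0.15 50 0.004 [[279, 222], [205, 183], [247, 199], [171, 159]] [[313, 286], [319, 193], [270, 279], [277, 184]]
```

Carton and barcode side confirmed, and nothing has been displaced. The nose edge at crop px (210,190)–(290,225) suggests a tilt of about 38° from vertical. I'll settle this with one wrist view, where the head is close.

```bash
python3 - <<'E'
from h import *
st=bot.state();im=capture("wrist");P=st["eef_pos"];Q=Rq(st["tcp_rot"])
cv2.imwrite("pics/w2.png",cv2.resize(im[:,:,::-1],(768,576),interpolation=cv2.INTER_CUBIC))
for L in(.142,.150):
  for th in(34,38,42,46,50):
    t=np.radians(th);d=Q[:,0]*np.sin(t)+Q[:,2]*np.cos(t);b=Q[:,0]*np.cos(t)-Q[:,2]*np.sin(t)
    N=P+L*d
    print(L,th,"nose edges k-,k+ y-,y+",[(proj("wrist",N+k*b+y*Q[:,1],st)*1.5).round().astype(int).tolist() for k in(-.017,.017) for y in(-.032,.032)],"head back",[(proj("wrist",N-.05*d+.017*b+y*Q[:,1],st)*1.5).round().astype(int).tolist() for y in(-.032,.032)])
print("bar",proj("wrist",(.5555,.114,.02),st)*1.5, [(proj("wrist",c,st)*1.5).round() for c in((.535-.0024+.045,.146-.0304-.0035,.04),(.535-.0024-.045,.146-.0304+.0035,.04))])
E
```

```text
0.142 34 nose edges k-,k+ y-,y+ [[315, 172], [429, 172], [308, 115], [436, 115]] head back [[296, 176], [446, 176]]
0.142 38 nose edges k-,k+ y-,y+ [[313, 156], [431, 156], [305, 97], [438, 97]] head back [[294, 166], [448, 166]]
0.142 42 nose edges k-,k+ y-,y+ [[311, 139], [433, 139], [302, 79], [441, 79]] head back [[291, 155], [451, 155]]
0.142 46 nose edges k-,k+ y-,y+ [[309, 122], [435, 122], [298, 60], [444, 60]] head back [[288, 145], [454, 145]]
0.142 50 nose edges k-,k+ y-,y+ [[306, 105], [437, 105], [294, 41], [448, 41]] head back [[284, 135], [457, 135]]
0.15 34 nose edges k-,k+ y-,y+ [[316, 163], [428, 163], [309, 107], [434, 107]] head back [[298, 165], [444, 165]]
0.15 38 nose edges k-,k+ y-,y+ [[314, 146], [430, 146], [306, 88], [437, 88]] head back [[296, 153], [447, 153]]
0.15 42 nose edges k-,k+ y-,y+ [[312, 129], [432, 129], [303, 69], [440, 69]] head back [[293, 142], [449, 142]]
0.15 46 nose edges k-,k+ y-,y+ [[310, 111], [434, 111], [300, 49], [443, 49]] head back [[289, 130], [452, 130]]
0.15 50 nose edges k-,k+ y-,y+ [[307, 93], [436, 93], [296, 28], [447, 28]] head back [[286, 118], [455, 118]]
bar [372.10869728 -11.02519715] [array([413., -24.]), array([247., -24.])]
```

View pics/w2.png

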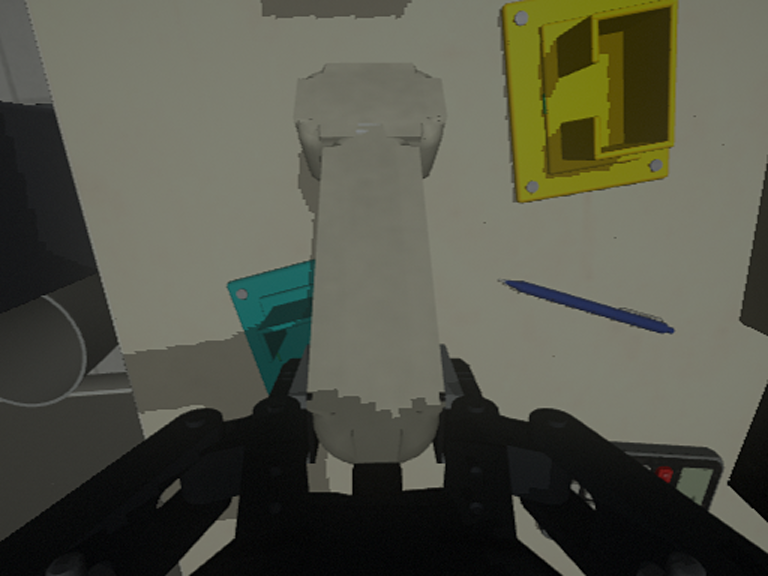

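The wrist view shows the nose edge at row 63, spanning columns 295–445, and the rear edge of the head near row 130. That gives a tilt of about 42° with L about 0.15. Combining the views I'll use 41°, so the hand goes up 18 mm and 4 mm ahead.

apply_moves(
  plan=[20, 0.02, 0, -0.05, 0, 20, 0, 0, -0.04, 0, 20, 0, 0, 0, 0, 20, 0, 0, 0, 0, 20, 0, 0, 0, 0],
)

```text
time_s: 13.3
eef_pos: [0.5423, -0.049, 0.2081]
tcp_rot: [-0.0, 0.734, 0.679, -0.0]
contact_force: [0.3, -0.1, -1.5]
grip_width: 0.409
finger_force: 80.0
```

```bash
python3 - <<'E'
from h import *
from cell import job
a=capture("scene");st=bot.state();print(st["eef_pos"],st["finger_force"],np.abs(st["dq"]).max(),st["time_s"])
b=np.array(boxes_of("pink_carton","scene"),dtype=object);print([x["centre"] for x in b])
print(job.job_done())
E
```

```text
[ 0.54233096 -0.04904905  0.20807471] 80.00241456495132 0.0026488435824233484 13.35
[[0.4091, 0.2055, 0.0255]]
the job is handed in; nothing more can be done
None
```

The job is handed in at 13.4 s, with no verdict returned: the scanner was drawn straight up, tipped in the grip by pressing its nose on the table, and is now held steady about 10 cm from the barcode, slanting an estimated 49° below level, with no carton touched as far as the cameras show.

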